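# Eject the charged dive-light battery and pack it

### The arm

A 7-joint arm with a two-finger parallel gripper is mounted at the origin on the work surface. World frame = base frame: x ahead of the robot, y to its left, z up, the work surface at z = 0. Lengths are in m, angles in rad, forces in N, time in s.
With the tool pointing down it reaches from about 0.425 to 0.8 m from the base axis. Payload 8.3 kg.
Tool frame: the origin (TCP) lies where the fingers leave the gripper's body, on its centre line; the fingertips stand 73 mm ahead of it and the grasp point (between the pads) lies 54 mm ahead of it (grasp_offset is the y of the grasp point in the tool frame, in m); y points along the fingers, x is the direction in which the jaws open and shut, and the axes are right-handed (so a half turn about y gives the same grasp; the last joint's range is limited). The gripper opens to 85 mm and grips with 20 to 120 N. Pads are 22 mm wide; open, the fingers measure 114 mm over their backs; the gripper's body (76 mm by 85 mm) begins 54 mm behind the grasp point. The pads swing forward as they close: fully open they stand 13 mm farther back than shut.
Start: joints at [-1.269, 0.383, 0.016, 1.37, -0.006, 1.388, -0.046], TCP at [0.223, 0.584, 0.304] pointing down, gripper open.
Joint ranges: [-2.95, 2.95], [-0.25, 2.06], [-1.52, 1.56], [0.18, 2.33], [-1.44, 4.58], [0.02, 2.06], [-3.01, 3.01]. Speed limits (rad/s): [2.39, 2.39, 3.01, 3.01, 3.14, 3.14, 3.14].

### API

Orientations are given as a unit quaternion [w, x, y, z].
In Python, from workcell import sense, read_camera, hand_in, grasp_offset gives the robot as it stands.
- The arm moves only by the tool play_rows, never from a script. Its argument "plan" is a list of rows, each an object of numbers: "tx", "ty", "tz": the shift along the tool's x, y, z in units of 30 mm (1.0 is 30 mm); "ax", "ay", "az": the turn, a rotation vector about the tool's x, y, z in units of 6 degrees (1.0 is 6 degrees). In form: [{"tx": .., "ty": .., "tz": .., "ax": .., "ay": .., "az": ..}, ...]. A call has 1 to 12 rows; each row is the pose to reach, as a shift and turn from the pose commanded when the call began, along the tool's axes at that moment; what a row does not reach only later rows make up. A row lasts 1/10 s, in which the tool goes at most 50 mm and 8.59 degrees, less where a joint would pass 70% of its speed; a pose out of reach is approached as far as the arm can. A call with a gripper value outside its range is refused whole. "gripper" is the gripper's target within -1 to 1 (shut at 1, half-way at 0, fully open at -1), set as the call begins (left out, the last holds). The fingers move at their own pace and stop on an object; the grip force is fixed at half the most. Time passes only in rows, so rows that repeat a pose let the fingers close. It gives the time, the measured TCP pose, the force and the opening at its end, in the units of the state.
- sense(): the state, without advancing time (a new reading comes with each control period).
- read_camera(name): name is "scene" or "top" or "wrist"; returns a dict with "img" (420x560x3 uint8, blue, green, red), "range_z" (420x560 float32, m along the optical axis (not along the pixel's ray), 0 where there is no reading), "mtx" (3x3 intrinsics, pixels), "k1" (the pictures are not rectified: a ray, as slopes to the right and down, at radius r is drawn at 1 + k1 r^2 times it, then the intrinsics apply), "R" (3x3) and "t" (3): a world point X has camera coordinates R X + t; the wrist camera has in their place "mount" (4x4, takes a point from camera to tool coordinates, whose origin is the TCP and whose axes are the tool frame's). Camera axes: x right, y down, z forward; pixel columns grow to the right and rows downward; lengths in m; the calibration is good to about 2 mm. A picture is of the moment at which its call begins: read the wrist's pose just before it.
- hand_in(): hands the job in, once; it reports no verdict.
The state is a dict: "clock": time; "joint_pos": joint angles; "qd": joint speeds; "effort": joint torques, N m; "eef_pos": TCP position; "tool_rot": TCP orientation; "ft_force": force on the tool from outside, world axes, zero at the start; "wrist_torque": the same for the moment, N m; "opening": finger opening in m.
Only numpy, scipy, OpenCV 4.12 (cv2) and the standard library are available. Lean on these libraries where they do the work, as an engineer would, in place of code of your own. Each camera call takes 0.05 s, during which the arm holds its last target.

### The job

Two dive-light batteries sit flush in the charging dock. Press down the black paddle in line with the orange-capped one so that the ejector pushes it up out of its well, then take it by its raised cap and stand it upright in the empty bay of the open white case, setting it down rather than dropping it. Leave the white-capped battery seated in its well.

Things in the scene. Friction and masses are not known exactly. Their poses are not given: they have to be found in the camera images.
- battery_orange: Battery to pack: cylinder 45 mm wide, 68 mm tall, 150 g, black with a 20 mm deep orange cap. Origin: centre of underside, z up. Starts in either well of the dock, its top 2 mm below the block's top, so not grippable. Its paddle, 160 mm in front of it (towards dock -x), pressed to its stop lifts it about 39 mm; it stays up, loosely upright on the ejector pin, when the paddle is let go.
- battery_white: The other battery, to stay seated in the dock's other well: same size and black body (45 mm wide, 68 mm tall), but with a white cap. Origin: centre of underside, z up. It has its own, identical paddle.
- dock: Fixed dock: grey block 90 (x) by 190 (y) mm, top 140 mm above table. Origin on table under block centre; x points from paddles to block. Wells 49 mm wide, 70 mm deep at x 0, y +45 and -45 mm. Before each, at x -160 mm and same y, a black ribbed paddle 46 by 52 mm; top centre 70 mm above table, sloping 14 deg. About 9 N pushes it 39 mm down to its stop (top centre at 30 mm); it stays where left.
- bay (a point): Centre of the floor of the empty bay in the fixed, open white case, 5 mm above the table; x and y along the bay's walls, z up. The bay is 120 mm (x) by 100 mm (y) inside, its walls rise 25 mm above this point. A black charger block, 22 mm high, lies in the other bay on the -y side; the open lid lies flat beyond that.

How it is judged:
By the outcome, as a careful person would: the job done as asked, in the order asked, and still so for the second after the job is handed in, with the robot touching nothing.
It also fails if it takes over 48 s, if anything falls off the work surface, if the arm or the gripper's body presses on something with over 40 N, if the wrist force passes 120 N, or if a joint passes its speed limit or range.

## Working session

There is one attempt and no reset: what is moved stays moved. The work goes in short steps, Python scripts to look and compute and a tool call to move; the robot and the scene stay as the last step left them, time stands still between calls to the robot, and variables do not carry over. Pictures are saved under pics/ and viewed, and the job is handed in when it is done.

Besides the shell and the picture viewer there is one more tool, called after ">>>" in YAML: its name, and indented under it one key for each argument. play_rows: Moves the arm, as the interface text tells. Its arguments: {"type":"object","properties":{"plan":{"type":"array","items":{"type":"object","properties":{"tx":{"type":"number"},"ty":{"type":"number"},"tz":{"type":"number"},"ax":{"type":"number"},"ay":{"type":"number"},"az":{"type":"number"}}}},"gripper":{"type":"number"}},"required":["plan"]}

```bash
mkdir -p pics; ls
python3 - <<'E'
from workcell import *
import cv2,pickle
s=sense();print(s,grasp_offset)
for n in("scene","top"):
    c=read_camera(n);cv2.imwrite(f"pics/{n}0.png",c["img"]);pickle.dump(c,open(f"{n}0.pkl","wb"));print(n,c["mtx"],c["k1"],c["R"],c["t"])
E
```

```text
pics
{'clock': 0.0, 'joint_pos': array([-1.2689122 ,  0.38423877,  0.01641287,  1.37119439, -0.00627774,
        1.38821802, -0.04654716]), 'qd': array([ 9.27262891e-05, -6.83983216e-04, -9.62712658e-04, -6.15304135e-04,
       -8.99659997e-04, -9.42588644e-04, -3.57301336e-04]), 'effort': array([ 2.33252131e-04, -6.27588272e+01,  8.44362024e-01, -3.71831095e+01,
        1.65562372e-02,  1.37847487e-02, -2.24764096e-05]), 'eef_pos': array([0.22282298, 0.58352362, 0.30286046]), 'tool_rot': array([-0.5819763 ,  0.5828245 ,  0.40044085, -0.40157976]), 'ft_force': array([-1.39735409, -0.06617921,  0.79489465]), 'wrist_torque': array([ 0.00952668, -0.02639145, -0.02209968]), 'opening': 0.0856219211029073} 0.0539
scene [[382.18627162   0.         278.48154964]
 [  0.         382.18627162 211.6157748 ]
 [  0.           0.           1.        ]] -0.07772948491508958 [[ 0.44890465  0.89349157 -0.01254734]
 [ 0.74989199 -0.38431978 -0.53847963]
 [-0.4859492   0.23231686 -0.8425451 ]] [-0.23905364 -0.3960262   1.06245871]
top [[543.22750834   0.         281.73965134]
 [  0.         543.22750834 211.5600421 ]
 [  0.           0.           1.        ]] -0.14564620804088285 [[-2.04072777e-02 -9.99784721e-01 -3.74884688e-03]
 [-9.77865671e-01  2.07405630e-02 -2.08203166e-01]
 [ 2.08236098e-01 -5.82991150e-04 -9.78078416e-01]] [-0.02973786  0.58387009  1.13881155]
```

View pics/scene0.png

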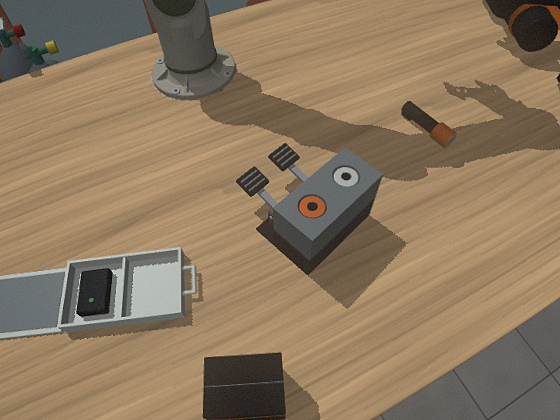

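View pics/top0.png

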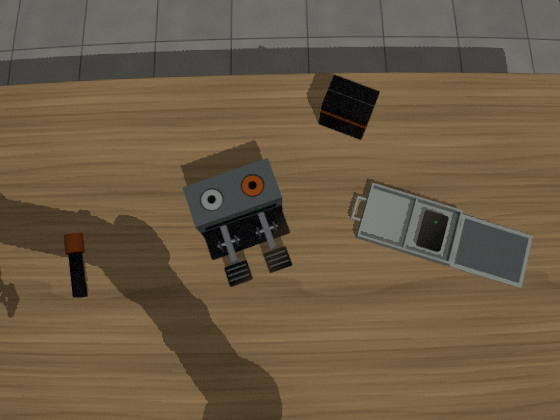

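The scene image shows the orange cap at (312,207) and the white cap at (345,177). In the top image, orange is at (252,185) and its paddle at about (277,259); white is at (212,199) with its paddle at (237,273). The empty bay is at (385,215) in the top image. Next I'll enlarge these areas.

```bash
cat > h.py <<'E'
import numpy as np,cv2,pickle
from scipy.spatial.transform import Rotation as Ro
def ray(c,u,v):
    K=c["mtx"];d=np.array([(u-K[0,2])/K[0,0],(v-K[1,2])/K[1,1]]);s=d.copy()
    for _ in range(30): s=d/(1+c["k1"]*(s@s))
    return np.array([s[0],s[1],1])
def RT(c,st=None):
    if "R" in c: return c["R"].T,-c["R"].T@c["t"]
    q=st["tool_rot"];Rt=Ro.from_quat([q[1],q[2],q[3],q[0]]).as_matrix();M=c["mount"]
    return Rt@M[:3,:3],Rt@M[:3,3]+st["eef_pos"]
def atz(c,u,v,z,st=None):
    A,o=RT(c,st);d=A@ray(c,u,v);return o+d*(z-o[2])/d[2]
def dep(c,u,v,st=None):
    A,o=RT(c,st);return o+A@ray(c,u,v)*c["range_z"][int(round(v)),int(round(u))]
def proj(c,X,st=None):
    A,o=RT(c,st);p=A.T@(np.asarray(X)-o);s=p[:2]/p[2];s=s*(1+c["k1"]*(s@s));K=c["mtx"];return s*[K[0,0],K[1,1]]+K[:2,2]
E
python3 - <<'E'
from h import *
t=pickle.load(open("top0.pkl","rb"));s=pickle.load(open("scene0.pkl","rb"))
def crop(c,x,y,w,h,k,n): cv2.imwrite(n,cv2.resize(c["img"][y:y+h,x:x+w],None,fx=k,fy=k,interpolation=cv2.INTER_CUBIC))
crop(t,170,150,150,145,4,"pics/t_dock.png");crop(t,345,170,120,100,6,"pics/t_case.png");crop(s,225,130,170,150,4,"pics/s_dock.png")
E
```

```text
(no output)
```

View pics/t_dock.png

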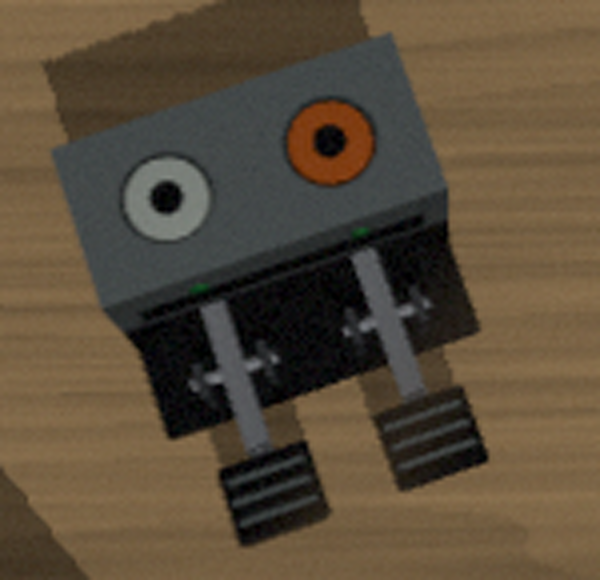

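View pics/t_case.png

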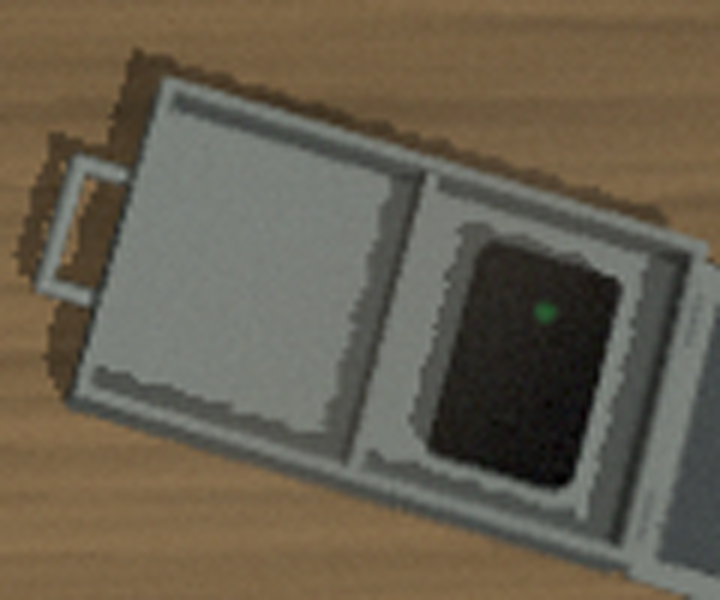

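View pics/s_dock.png

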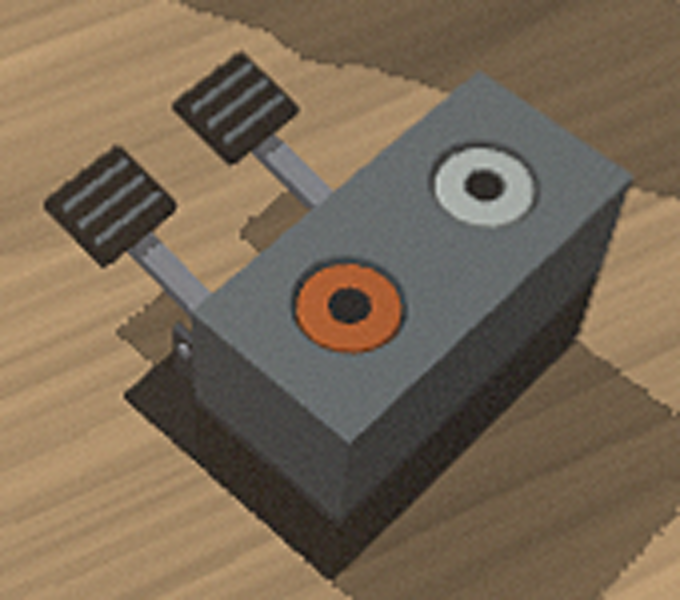

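Run:
```python
from h import *
np.set_printoptions(precision=4,suppress=True)
t=pickle.load(open("top0.pkl","rb"));s=pickle.load(open("scene0.pkl","rb"))
f=lambda p,k,o:((np.array(p)+.5)/k-.5+o)
T=lambda p:f(p,4,np.array([170,150]));S=lambda p:f(p,4,np.array([225,130]));C=lambda p:f(p,6,np.array([345,170]))
for n,a,b,z in[("orange",(330,141),(349,306),.138),("white",(167,198),(485,185),.138),("pO",(432,438),(110,207),.07),("pW",(275,492),(236,107),.07)]:
    print(n,atz(t,*T(a),z),dep(t,*T(a)),atz(s,*S(b),z),dep(s,*S(b)))
for p in[(165,83),(430,172),(355,463),(80,398),(700,245),(630,560)]:
    print("rim",p,atz(t,*C(p),.03),dep(t,*C(p)))
for p in[(250,260),(180,200),(300,370)]: print("floor",dep(t,*C(p)))
```

```text
orange [0.6251 0.0189 0.138 ] [0.6247 0.0188 0.1397] [0.6245 0.019  0.138 ] [0.6244 0.0191 0.1378]
white [0.5964 0.1041 0.138 ] [0.5964 0.1041 0.1381] [0.5958 0.105  0.138 ] [0.5977 0.1033 0.1412]
pO [ 0.4767 -0.0309  0.07  ] [ 0.4768 -0.0309  0.0693] [ 0.4814 -0.0322  0.07  ] [ 0.9206 -0.1854  0.6789]
pW [0.4492 0.054  0.07  ] [0.4492 0.054  0.07  ] [0.452  0.0534 0.07  ] [0.4523 0.0533 0.0703]
rim (165, 83) [ 0.6516 -0.2512  0.03  ] [ 0.6519 -0.2514  0.029 ]
rim (430, 172) [ 0.6145 -0.3518  0.03  ] [ 0.615  -0.3523  0.028 ]
rim (355, 463) [ 0.5029 -0.3152  0.03  ] [ 0.503  -0.3152  0.0297]
rim (80, 398) [ 0.5301 -0.2123  0.03  ] [ 0.5307 -0.2129  0.0261]
rim (700, 245) [ 0.5837 -0.4555  0.03  ] [ 0.5833 -0.4549  0.0318]
rim (630, 560) [ 0.4634 -0.418   0.03  ] [ 0.4633 -0.418   0.0302]
floor [ 0.586  -0.2841  0.0085]
floor [ 0.6108 -0.2586  0.0064]
floor [ 0.5429 -0.3015  0.0061]
```

```bash
cat >> h.py <<'E'
def go(st,target,xdir=None,n=None):
    """shift/turn in tool units to TCP target, tool down, tool x along xdir (nearest half turn)"""
    q=st["tool_rot"];R=Ro.from_quat([q[1],q[2],q[3],q[0]]).as_matrix()
    print("axes x,y,z:",R.T.round(3).tolist())
    d=R.T@(np.asarray(target)-st["eef_pos"])/.03
    if xdir is None: xdir=R[:2,0]
    best=None
    for sg in(1,-1):
        x=np.array([xdir[0],xdir[1],0])*sg;x/=np.linalg.norm(x);y=np.array([0,0,-1.]);G=np.c_[x,y,np.cross(x,y)]
        r=Ro.from_matrix(R.T@G).as_rotvec();
        print("t",d.round(3),"a",(np.degrees(r)/6).round(3))
E
python3 - <<'E'
from h import *
from workcell import *
st=sense();go(st,[.474,-.0315,.2],[-.318,.948])
c=read_camera("wrist");print(c["mount"]);cv2.imwrite("pics/w0.png",c["img"])
E
```

```text
axes x,y,z: [[0.357, 0.934, -0.002], [-0.001, -0.002, -1.0], [-0.934, 0.357, -0.0]]
t [-16.162   3.461 -15.135] a [-5.000e-03 -6.573e+00 -1.600e-02]
t [-16.162   3.461 -15.135] a [ 2.0000e-02  2.3427e+01 -7.0000e-03]
[[ 9.99999971e-01  2.29537534e-04 -6.96131900e-05  2.98181221e-04]
 [ 1.38097068e-04 -3.13660657e-01  9.49535135e-01 -7.17119636e-02]
 [ 1.96119034e-04 -9.49535118e-01 -3.13660680e-01  8.07170744e-02]
 [ 0.00000000e+00  0.00000000e+00  0.00000000e+00  1.00000000e+00]]
```

>>> play_rows:
  plan:
    - {"tx":-1,"tz":-1,"ay":-0.5}
    - {"tx":-2.2,"tz":-2.1,"ay":-1}
    - {"tx":-3.4,"tz":-3.2,"ay":-1.5}
    - {"tx":-4.6,"tz":-4.3,"ay":-2}
    - {"tx":-5.8,"tz":-5.4,"ay":-2.5}
    - {"tx":-7,"tz":-6.6,"ay":-3}
    - {"tx":-8.2,"tz":-7.7,"ay":-3.5}
    - {"tx":-9.4,"tz":-8.8,"ay":-4}
    - {"tx":-10.6,"tz":-9.9,"ay":-4.5}
    - {"tx":-11.8,"tz":-11,"ay":-5}
    - {"tx":-13,"tz":-12.2,"ay":-5.5}
    - {"tx":-14,"tz":-13.1,"ay":-6}
  gripper: 1

```text
invalid input
```

Run:
```python
from h import *
from workcell import *
st=sense();print(st);go(st,[.474,-.0315,.16],[-.318,.948])
```

```text
{'clock': 0.15, 'joint_pos': array([-1.26887815,  0.38406861,  0.01635534,  1.37092486, -0.00632785,
        1.3881958 , -0.04649625]), 'qd': array([-0.0014101 , -0.00145436, -0.00152432, -0.00449846, -0.00034669,
        0.00117614,  0.00038095]), 'effort': array([ 2.63735645e-03, -6.28154826e+01,  8.46089423e-01, -3.72157359e+01,
        1.68087106e-02,  1.10479438e-02, -1.44232342e-05]), 'eef_pos': array([0.22282897, 0.58362417, 0.30308813]), 'tool_rot': array([-0.58208335,  0.58269253,  0.40057334, -0.40148399]), 'ft_force': array([0.51577337, 0.45095552, 0.26843404]), 'wrist_torque': array([ 0.0279808 , -0.01914051, -0.00855763]), 'opening': 0.08555448113964985}
axes x,y,z: [[0.357, 0.934, -0.002], [-0.001, -0.001, -1.0], [-0.934, 0.357, 0.0]]
t [-16.161   4.794 -15.136] a [-5.000e-03 -6.574e+00 -1.400e-02]
t [-16.161   4.794 -15.136] a [ 1.8000e-02  2.3426e+01 -7.0000e-03]
```

>>> play_rows:
  plan:
    - {"tx":-1,"ty":0,"tz":-1,"ax":0,"ay":-0.5,"az":0}
    - {"tx":-2.2,"ty":0,"tz":-2.1,"ax":0,"ay":-1,"az":0}
    - {"tx":-3.4,"ty":0,"tz":-3.2,"ax":0,"ay":-1.5,"az":0}
    - {"tx":-4.6,"ty":0,"tz":-4.3,"ax":0,"ay":-2,"az":0}
    - {"tx":-5.8,"ty":0,"tz":-5.4,"ax":0,"ay":-2.5,"az":0}
    - {"tx":-7,"ty":0,"tz":-6.6,"ax":0,"ay":-3,"az":0}
    - {"tx":-8.2,"ty":0,"tz":-7.7,"ax":0,"ay":-3.5,"az":0}
    - {"tx":-9.4,"ty":0,"tz":-8.8,"ax":0,"ay":-4,"az":0}
    - {"tx":-10.6,"ty":0,"tz":-9.9,"ax":0,"ay":-4.5,"az":0}
    - {"tx":-11.8,"ty":0,"tz":-11,"ax":0,"ay":-5,"az":0}
    - {"tx":-13,"ty":0,"tz":-12.2,"ax":0,"ay":-5.5,"az":0}
    - {"tx":-14,"ty":0,"tz":-13.1,"ax":0,"ay":-6,"az":0}
  gripper: 1

```text
clock: 1.35
eef_pos: [0.4407, 0.0484, 0.304]
tool_rot: [-0.43, 0.43, 0.562, -0.561]
ft_force: [1.6, 0.6, 0.1]
opening: -0.0002
```

Run:
```python
from h import *
from workcell import *
st=sense();print(st);go(st,[.474,-.0315,.16],[-.318,.948])
```

```text
{'clock': 1.35, 'joint_pos': array([-0.66007185, -0.03135965,  0.47243694,  1.85343556,  0.01468362,
        1.31557828,  1.64338323]), 'qd': array([ 0.42230264,  0.19300507,  0.53695063, -0.17241591, -0.07135285,
       -0.00909701,  1.50189052]), 'effort': array([ -2.11718179, -32.30263352,  -1.75363809, -35.3543973 ,
         0.31876962,   0.28472881,  -2.90715739]), 'eef_pos': array([0.44070739, 0.04844433, 0.30403313]), 'tool_rot': array([-0.42969862,  0.42991721,  0.56163913, -0.56133037]), 'ft_force': array([1.55121151, 0.62461568, 0.09057309]), 'wrist_torque': array([-0.01195035, -0.03989255,  0.03169787]), 'opening': -0.00016281626727957551}
axes x,y,z: [[-0.261, 0.965, 0.0], [0.001, 0.0, -1.0], [-0.965, -0.261, -0.001]]
t [-2.862  4.801 -0.373] a [ 0.005 -0.568  0.   ]
t [-2.862  4.801 -0.373] a [-0.0000e+00  2.9432e+01  8.0000e-03]
```

>>> play_rows:
  plan:
    - {"tx":-1.2,"ty":0.5,"tz":-0.2,"ax":0,"ay":-0.3,"az":0}
    - {"tx":-2.4,"ty":1.5,"tz":-0.4,"ax":0,"ay":-0.6,"az":0}
    - {"tx":-2.9,"ty":2.7,"tz":-0.4,"ax":0,"ay":-0.6,"az":0}
    - {"tx":-2.9,"ty":3.9,"tz":-0.4,"ax":0,"ay":-0.6,"az":0}
    - {"tx":-2.9,"ty":4.6,"tz":-0.4,"ax":0,"ay":-0.6,"az":0}
    - {"tx":-2.9,"ty":4.8,"tz":-0.4,"ax":0,"ay":-0.6,"az":0}
    - {"tx":-2.9,"ty":4.8,"tz":-0.4,"ax":0,"ay":-0.6,"az":0}

```text
clock: 2.05
eef_pos: [0.4741, -0.0295, 0.1595]
tool_rot: [0.413, -0.412, -0.574, 0.575]
ft_force: [-0.1, -0.5, -0.6]
opening: 0.0001
```

Run:
```python
from h import *
from workcell import *
st=sense();print(st["eef_pos"],st["joint_pos"],st["ft_force"]);go(st,[.474,-.0315,.16],[-.318,.948])
c=read_camera("scene");cv2.imwrite("pics/s1.png",c["img"])
c=read_camera("wrist");cv2.imwrite("pics/w1.png",c["img"])
```

```text
[ 0.47408486 -0.02954766  0.15945888] [-0.51857804  0.21209836  0.57678083  1.97595285 -0.13679262  0.99311935
  2.02030106] [-0.07810671 -0.45495762 -0.59658014]
axes x,y,z: [[-0.321, 0.947, 0.0], [-0.002, -0.0, -1.0], [-0.947, -0.321, 0.002]]
t [-0.061 -0.018  0.024] a [-0.017  0.026  0.001]
t [-0.061 -0.018  0.024] a [ 2.0000e-03 -2.9974e+01  2.7000e-02]
```

View pics/s1.png

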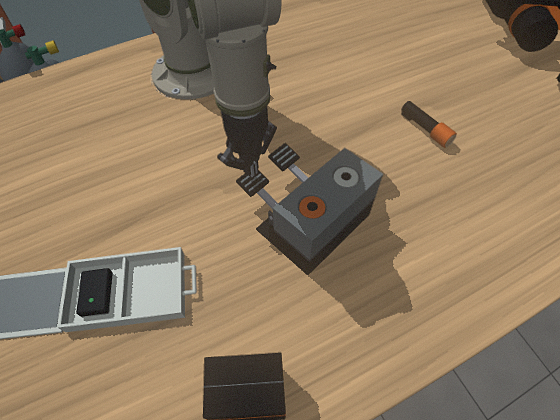

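View pics/w1.png

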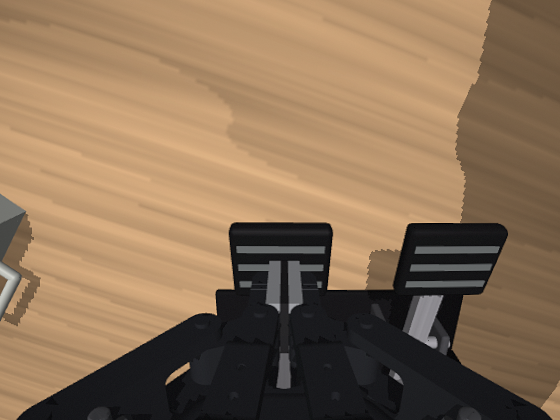

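The wrist view shows the shut fingertips over the orange-side paddle at (284,265). Now I'll press it.

>>> play_rows:
  plan:
    - {"tx":-0.05,"ty":0.2,"tz":0,"ax":0,"ay":0,"az":0}
    - {"tx":-0.05,"ty":0.4,"tz":0,"ax":0,"ay":0,"az":0}
    - {"tx":-0.05,"ty":0.6,"tz":0,"ax":0,"ay":0,"az":0}
    - {"tx":-0.05,"ty":0.8,"tz":0,"ax":0,"ay":0,"az":0}
    - {"tx":-0.05,"ty":1,"tz":0,"ax":0,"ay":0,"az":0}
    - {"tx":-0.05,"ty":1.2,"tz":0,"ax":0,"ay":0,"az":0}
    - {"tx":-0.05,"ty":1.4,"tz":0,"ax":0,"ay":0,"az":0}
    - {"tx":-0.05,"ty":1.55,"tz":0,"ax":0,"ay":0,"az":0}
    - {"tx":-0.05,"ty":1.7,"tz":0,"ax":0,"ay":0,"az":0}
    - {"tx":-0.05,"ty":1.75,"tz":0,"ax":0,"ay":0,"az":0}
    - {"tx":-0.05,"ty":1.75,"tz":0,"ax":0,"ay":0,"az":0}

```text
clock: 3.25
eef_pos: [0.4738, -0.0316, 0.1068]
tool_rot: [0.413, -0.412, -0.574, 0.575]
ft_force: [-3.1, -1.7, 3.3]
opening: 0.0001
```

Run:
```python
from h import *
from workcell import *
st=sense();print(st["eef_pos"],st["joint_pos"],st["ft_force"])
c=read_camera("scene");cv2.imwrite("pics/s2.png",cv2.resize(c["img"][100:300,180:400],None,fx=3,fy=3))
pickle.dump(c,open("s2.pkl","wb"))
```

```text
[ 0.47380871 -0.03161004  0.10676279] [-0.48502156  0.29940069  0.55648716  2.02080522 -0.20324939  0.87742245
  2.07906615] [-3.07660148 -1.69020762  3.3176958 ]
```

View pics/s2.png

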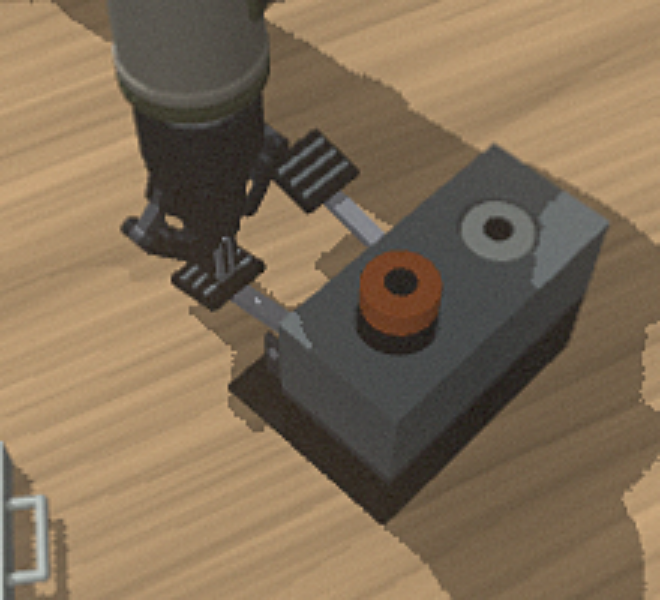

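The orange battery is rising; its cap top is at (400,283) in the crop. I'll press the last few mm to the stop.

>>> play_rows:
  plan:
    - {"tx":0,"ty":0.05,"tz":0,"ax":0,"ay":0,"az":0}
    - {"tx":0,"ty":0.1,"tz":0,"ax":0,"ay":0,"az":0}
    - {"tx":0,"ty":0.1,"tz":0,"ax":0,"ay":0,"az":0}

```text
clock: 3.6
eef_pos: [0.4743, -0.0314, 0.1043]
tool_rot: [0.413, -0.412, -0.574, 0.575]
ft_force: [-5.4, -2.3, 8.5]
opening: -0.0001
```

>>> play_rows:
  plan:
    - {"tx":0,"ty":0.03,"tz":0,"ax":0,"ay":0,"az":0}
    - {"tx":0,"ty":0.05,"tz":0,"ax":0,"ay":0,"az":0}
    - {"tx":0,"ty":0.05,"tz":0,"ax":0,"ay":0,"az":0}

```text
clock: 3.9
eef_pos: [0.4744, -0.0315, 0.1038]
tool_rot: [0.413, -0.412, -0.574, 0.575]
ft_force: [-12.8, -1.6, 23.3]
opening: 0.0004
```

The force rose to 23 N, so the paddle is at its stop. Now I'll lift off.

>>> play_rows:
  plan:
    - {"tx":0,"ty":-0.2,"tz":0,"ax":0,"ay":0,"az":0}
    - {"tx":0,"ty":-0.8,"tz":0,"ax":0,"ay":0,"az":0}
    - {"tx":0,"ty":-1.8,"tz":0,"ax":0,"ay":0,"az":0}
    - {"tx":0,"ty":-3,"tz":0,"ax":0,"ay":0,"az":0}
    - {"tx":0,"ty":-4.2,"tz":0,"ax":0,"ay":0,"az":0}
    - {"tx":0,"ty":-5.4,"tz":0,"ax":0,"ay":0,"az":0}
    - {"tx":0,"ty":-6.4,"tz":0,"ax":0,"ay":0,"az":0}
    - {"tx":0,"ty":-6.6,"tz":0,"ax":0,"ay":0,"az":0}
    - {"tx":0,"ty":-6.6,"tz":0,"ax":0,"ay":0,"az":0}

```text
clock: 4.8
eef_pos: [0.4756, -0.0307, 0.3018]
tool_rot: [-0.411, 0.413, 0.575, -0.574]
ft_force: [0.3, 0.3, 0.3]
opening: 0.0001
```

Run:
```python
from h import *
from workcell import *
st=sense();print(st["eef_pos"],st["joint_pos"],st["ft_force"])
c=read_camera("scene");cv2.imwrite("pics/s3.png",cv2.resize(c["img"][130:280,225:395],None,fx=4,fy=4,interpolation=cv2.INTER_CUBIC))
pickle.dump(c,open("s3.pkl","wb"))
c=read_camera("top");cv2.imwrite("pics/t3.png",cv2.resize(c["img"][150:295,170:320],None,fx=4,fy=4,interpolation=cv2.INTER_CUBIC))
pickle.dump(c,open("t3.pkl","wb"))
```

```text
[ 0.47564266 -0.03074126  0.30176983] [-0.56678493  0.05222283  0.5926373   1.78776579 -0.03103912  1.30796437
  1.93086202] [0.2636421  0.28979694 0.29625216]
```

View pics/s3.png

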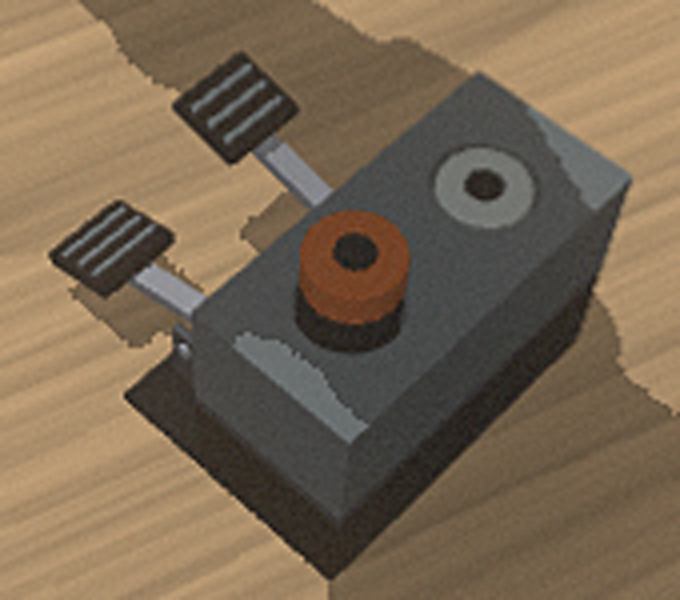

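View pics/t3.png

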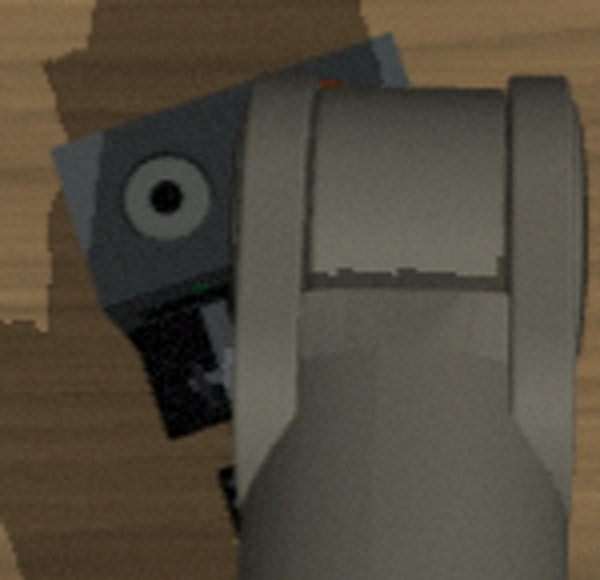

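The scene image shows the orange battery standing raised with its cap-top centre at (354,252) in the crop. The paddle has stayed down and the white battery is still seated.

Run:
```python
from h import *
from workcell import *
np.set_printoptions(precision=4,suppress=True)
s=pickle.load(open("s3.pkl","rb"))
S=lambda p:(np.array(p)+.5)/4-.5+np.array([225,130])
print(atz(s,*S((354,252)),.177),[dep(s,*S(p)) for p in[(354,252),(320,255),(385,255),(354,225),(354,280)]])
st=sense();go(st,[.6248,.0188,.301],[-.318,.948])
```

```text
[0.6241 0.0189 0.177 ] [array([0.6239, 0.019 , 0.1766]), array([0.6186, 0.0063, 0.176 ]), array([0.6309, 0.0294, 0.1766]), array([0.6135, 0.0247, 0.1788]), array([0.6361, 0.0121, 0.1772])]
axes x,y,z: [[-0.321, 0.947, 0.0], [-0.001, -0.0, -1.0], [-0.947, -0.321, 0.001]]
t [-0.042 -0.046 -5.27 ] a [-0.011  0.029  0.003]
t [-0.042 -0.046 -5.27 ] a [  0.005 -29.971   0.018]
```

>>> play_rows:
  plan:
    - {"tx":0,"ty":0,"tz":-1,"ax":0,"ay":0,"az":0}
    - {"tx":0,"ty":0,"tz":-2.2,"ax":0,"ay":0,"az":0}
    - {"tx":0,"ty":0,"tz":-3.5,"ax":0,"ay":0,"az":0}
    - {"tx":-0.05,"ty":0,"tz":-4.6,"ax":0,"ay":0,"az":0}
    - {"tx":-0.05,"ty":0,"tz":-5.2,"ax":0,"ay":0,"az":0}
    - {"tx":-0.05,"ty":0,"tz":-5.25,"ax":0,"ay":0,"az":0}
    - {"tx":-0.05,"ty":0,"tz":-5.25,"ax":0,"ay":0,"az":0}
    - {"tx":-0.05,"ty":0,"tz":-5.25,"ax":0,"ay":0,"az":0}
  gripper: -1

```text
clock: 5.7
eef_pos: [0.6238, 0.0173, 0.3003]
tool_rot: [0.413, -0.412, -0.574, 0.575]
ft_force: [-0.4, -0.6, 0.8]
opening: 0.0855
```

Run:
```python
from h import *
from workcell import *
np.set_printoptions(precision=4,suppress=True)
st=sense();print(st["eef_pos"],st["opening"],st["ft_force"],st["joint_pos"]);go(st,[.6246,.0189,.221],[-.318,.948])
c=read_camera("wrist");cv2.imwrite("pics/w4.png",c["img"]);pickle.dump((st,c),open("w4.pkl","wb"))
print(proj(c,[.6246,.0189,.177],st))
```

```text
[0.6238 0.0173 0.3003] 0.08545474440952898 [-0.3522 -0.5971  0.7913] [-0.4927  0.4224  0.5835  1.3986 -0.2313  1.3903  1.9879]
axes x,y,z: [[-0.32, 0.948, 0.0], [-0.001, -0.0, -1.0], [-0.948, -0.32, 0.001]]
t [ 0.042  2.642 -0.046] a [-0.013  0.015  0.001]
t [ 0.042  2.642 -0.046] a [  0.002 -29.985   0.021]
[285.4265 236.9884]
```

View pics/w4.png

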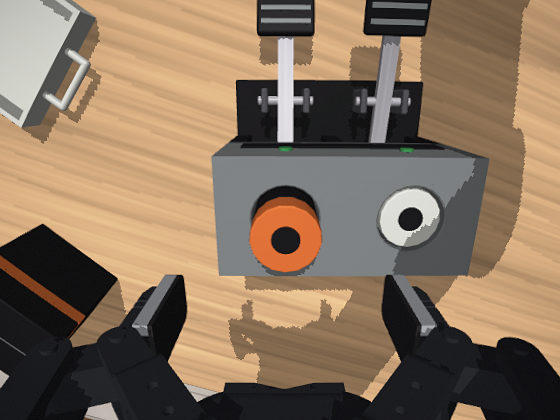

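The wrist view shows the cap hole at (286,240), within 3 px of the prediction and centred between the jaws. I'll descend and close.

>>> play_rows:
  plan:
    - {"tx":0.02,"ty":0.6,"tz":-0.03,"ax":0,"ay":0,"az":0}
    - {"tx":0.04,"ty":1.3,"tz":-0.05,"ax":0,"ay":0,"az":0}
    - {"tx":0.04,"ty":1.9,"tz":-0.05,"ax":0,"ay":0,"az":0}
    - {"tx":0.04,"ty":2.4,"tz":-0.05,"ax":0,"ay":0,"az":0}
    - {"tx":0.04,"ty":2.6,"tz":-0.05,"ax":0,"ay":0,"az":0}
    - {"tx":0.04,"ty":2.65,"tz":-0.05,"ax":0,"ay":0,"az":0}
    - {"tx":0.04,"ty":2.65,"tz":-0.05,"ax":0,"ay":0,"az":0}

```text
clock: 6.45
eef_pos: [0.6258, 0.0196, 0.222]
tool_rot: [-0.412, 0.412, 0.575, -0.574]
ft_force: [-0.7, -0.3, -0.0]
opening: 0.0856
```

>>> play_rows:
  plan:
    - {"tx":0,"ty":0,"tz":0,"ax":0,"ay":0,"az":0}
    - {"tx":0,"ty":0,"tz":0,"ax":0,"ay":0,"az":0}
    - {"tx":0,"ty":0,"tz":0,"ax":0,"ay":0,"az":0}
    - {"tx":0,"ty":0,"tz":0,"ax":0,"ay":0,"az":0}
    - {"tx":0,"ty":0,"tz":0,"ax":0,"ay":0,"az":0}
    - {"tx":0,"ty":0,"tz":0,"ax":0,"ay":0,"az":0}
    - {"tx":0,"ty":0,"tz":0,"ax":0,"ay":0,"az":0}
    - {"tx":0,"ty":0,"tz":0,"ax":0,"ay":0,"az":0}
  gripper: 1

```text
clock: 7.25
eef_pos: [0.6259, 0.0197, 0.2217]
tool_rot: [-0.412, 0.412, 0.575, -0.574]
ft_force: [0.4, -0.2, 5.5]
opening: 0.0432
```

Run:
```python
from h import *
from workcell import *
np.set_printoptions(precision=4,suppress=True)
st=sense();print(st["eef_pos"],st["opening"],st["ft_force"])
c=read_camera("scene");cv2.imwrite("pics/s5.png",cv2.resize(c["img"][100:280,225:395],None,fx=3.3,fy=3.3,interpolation=cv2.INTER_CUBIC))
c=read_camera("wrist");cv2.imwrite("pics/w5.png",c["img"])
```

```text
[0.6259 0.0197 0.2217] 0.043157469588354105 [ 0.4375 -0.1846  5.4958]
```

View pics/s5.png

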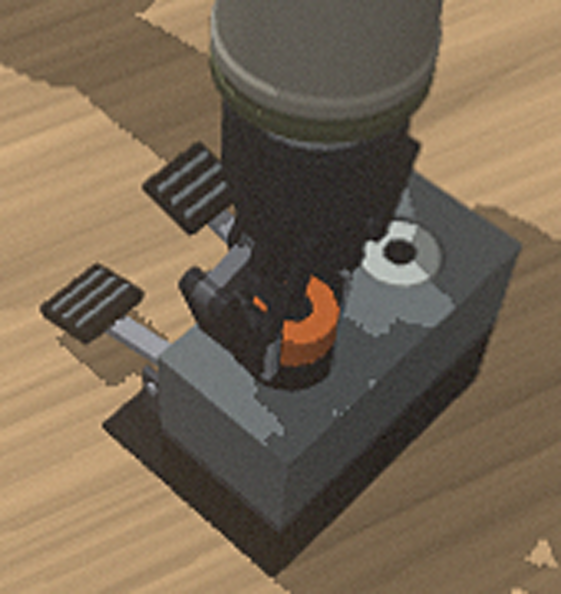

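View pics/w5.png

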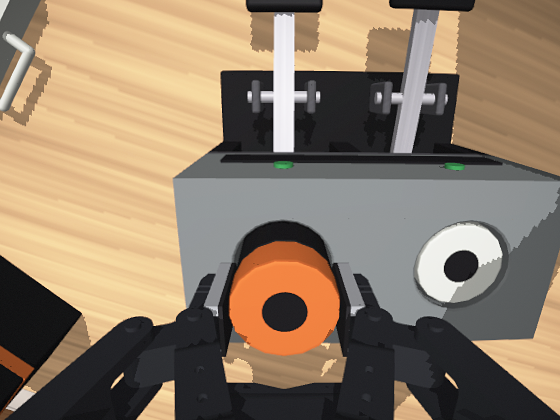

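The cap is held between the pads at (285,310), with the opening at 43 mm. I'll lift straight up.

>>> play_rows:
  plan:
    - {"tx":0,"ty":-0.2,"tz":0,"ax":0,"ay":0,"az":0}
    - {"tx":0,"ty":-0.5,"tz":0,"ax":0,"ay":0,"az":0}
    - {"tx":0,"ty":-0.9,"tz":0,"ax":0,"ay":0,"az":0}
    - {"tx":0,"ty":-1.3,"tz":0,"ax":0,"ay":0,"az":0}
    - {"tx":0,"ty":-1.8,"tz":0,"ax":0,"ay":0,"az":0}
    - {"tx":0,"ty":-2.3,"tz":0,"ax":0,"ay":0,"az":0}
    - {"tx":0,"ty":-2.8,"tz":0,"ax":0,"ay":0,"az":0}
    - {"tx":0,"ty":-3.1,"tz":0,"ax":0,"ay":0,"az":0}
    - {"tx":0,"ty":-3.2,"tz":0,"ax":0,"ay":0,"az":0}
    - {"tx":0,"ty":-3.2,"tz":0,"ax":0,"ay":0,"az":0}

```text
clock: 8.35
eef_pos: [0.6258, 0.0197, 0.3178]
tool_rot: [-0.412, 0.412, 0.575, -0.574]
ft_force: [-0.0, 0.1, -1.1]
opening: 0.0435
```

Run:
```python
from h import *
from workcell import *
np.set_printoptions(precision=4,suppress=True)
st=sense();print(st["eef_pos"],st["opening"],st["ft_force"],st["joint_pos"])
go(st,[.575,-.283,.318],[-.318,.948]);go(st,[.575,-.283,.318],[.305,.952])
c=read_camera("scene");cv2.imwrite("pics/s6.png",c["img"]);pickle.dump((st,c),open("s6.pkl","wb"))
c=read_camera("wrist");cv2.imwrite("pics/w6.png",c["img"]);pickle.dump((st,c),open("w6.pkl","wb"))
```

```text
[0.6258 0.0197 0.3178] 0.043495005210380085 [-0.0338  0.142  -1.1377] [-0.4936  0.4183  0.5856  1.3647 -0.2291  1.4253  1.9821]
axes x,y,z: [[-0.321, 0.947, -0.0], [0.001, 0.0, -1.0], [-0.947, -0.321, -0.001]]
t [-9.014 -0.009  4.839] a [ 0.006  0.026 -0.001]
t [-9.014 -0.009  4.839] a [ -0.001 -29.974  -0.009]
axes x,y,z: [[-0.321, 0.947, -0.0], [0.001, 0.0, -1.0], [-0.947, -0.321, -0.001]]
t [-9.014 -0.009  4.839] a [0.006 6.078 0.001]
t [-9.014 -0.009  4.839] a [  0.001 -23.922  -0.007]
```

View pics/s6.png

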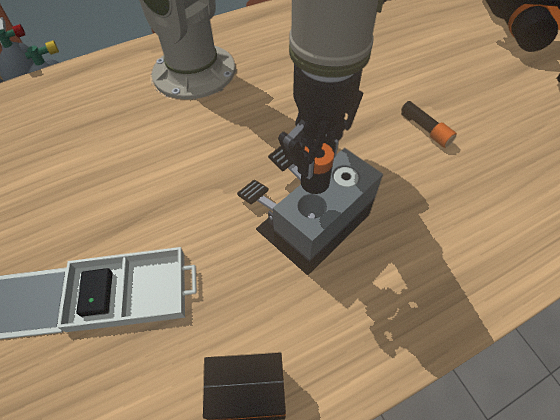

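View pics/w6.png

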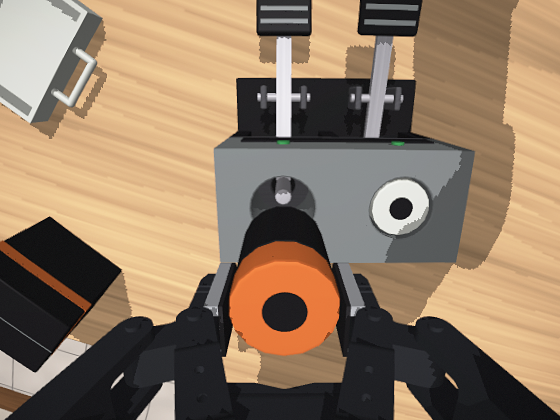

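The battery has come out clean and upright, and the white one at (401,208) is still seated. Next I'll carry it over to the bay.

>>> play_rows:
  plan:
    - {"tx":-0.4,"ty":0,"tz":0.2,"ax":0,"ay":0.3,"az":0}
    - {"tx":-1.1,"ty":0,"tz":0.6,"ax":0,"ay":0.7,"az":0}
    - {"tx":-2,"ty":0,"tz":1.1,"ax":0,"ay":1.3,"az":0}
    - {"tx":-3,"ty":0,"tz":1.6,"ax":0,"ay":2,"az":0}
    - {"tx":-4,"ty":0,"tz":2.1,"ax":0,"ay":2.7,"az":0}
    - {"tx":-5,"ty":0,"tz":2.7,"ax":0,"ay":3.3,"az":0}
    - {"tx":-6,"ty":0,"tz":3.2,"ax":0,"ay":4,"az":0}
    - {"tx":-7,"ty":0,"tz":3.7,"ax":0,"ay":4.7,"az":0}
    - {"tx":-7.9,"ty":0,"tz":4.2,"ax":0,"ay":5.3,"az":0}
    - {"tx":-8.6,"ty":0,"tz":4.6,"ax":0,"ay":5.8,"az":0}
    - {"tx":-9,"ty":0,"tz":4.8,"ax":0,"ay":6,"az":0}
    - {"tx":-9,"ty":0,"tz":4.85,"ax":0,"ay":6,"az":0}

```text
clock: 9.65
eef_pos: [0.5725, -0.2862, 0.3174]
tool_rot: [-0.571, 0.571, 0.417, -0.418]
ft_force: [-0.4, -0.7, -1.4]
opening: 0.0436
```

>>> play_rows:
  plan:
    - {"tx":0,"ty":0,"tz":0,"ax":0,"ay":0,"az":0}
    - {"tx":0,"ty":0,"tz":0,"ax":0,"ay":0,"az":0}

```text
clock: 9.85
eef_pos: [0.5751, -0.2811, 0.3172]
tool_rot: [0.569, -0.569, -0.42, 0.42]
ft_force: [0.8, 0.4, -0.9]
opening: 0.0436
```

Run:
```python
from h import *
from workcell import *
np.set_printoptions(precision=4,suppress=True)
st=sense();print(st["eef_pos"],st["opening"],st["ft_force"],st["joint_pos"])
go(st,[.575,-.283,.1177],[.305,.952])
c=read_camera("scene");cv2.imwrite("pics/s7.png",c["img"]);pickle.dump((st,c),open("s7.pkl","wb"))
c=read_camera("wrist");cv2.imwrite("pics/w7.png",c["img"]);pickle.dump((st,c),open("w7.pkl","wb"))
```

```text
[ 0.5751 -0.2811  0.3172] 0.04355160893686609 [ 0.7657  0.4058 -0.9118] [-0.109   0.4947  0.7786  1.327  -0.3431  1.4555  1.9189]
axes x,y,z: [[0.295, 0.956, 0.001], [0.0, 0.001, -1.0], [-0.956, 0.295, 0.0]]
t [-0.069  6.651 -0.018] a [-0.002  0.104  0.009]
t [-0.069  6.651 -0.018] a [  0.014 -29.896   0.004]
```

View pics/s7.png

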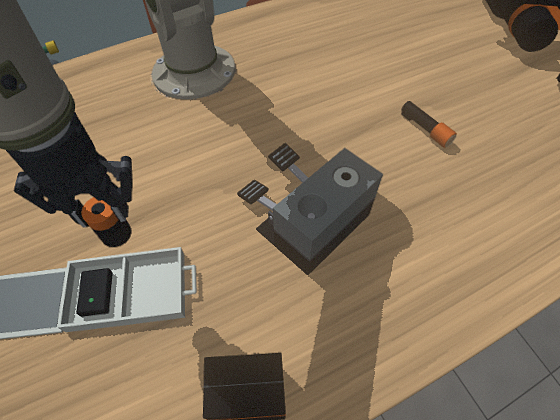

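View pics/w7.png

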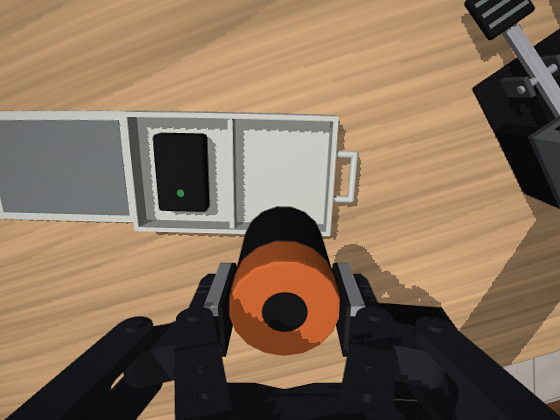

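The wrist view shows the battery heading for the empty bay, whose rim corners are at (233,119), (337,119), (330,232) and (231,226). I'll cross-check the bay centre from these.

Run:
```python
from h import *
np.set_printoptions(precision=4,suppress=True)
st,c=pickle.load(open("w7.pkl","rb"))
P=[atz(c,u,v,.03,st) for u,v in[(233,119),(336,119),(330,233),(232,228)]];print(np.array(P),np.mean(P,0))
```

```text
[[ 0.5038 -0.3124  0.03  ]
 [ 0.5345 -0.2128  0.03  ]
 [ 0.6529 -0.2504  0.03  ]
 [ 0.6149 -0.3533  0.03  ]] [ 0.5765 -0.2822  0.03  ]
```

>>> play_rows:
  plan:
    - {"tx":-0.03,"ty":0.5,"tz":0,"ax":0,"ay":0,"az":0}
    - {"tx":-0.05,"ty":1.3,"tz":0,"ax":0,"ay":0,"az":0}
    - {"tx":-0.07,"ty":2.2,"tz":0,"ax":0,"ay":0,"az":0}
    - {"tx":-0.07,"ty":3.1,"tz":0,"ax":0,"ay":0,"az":0}
    - {"tx":-0.07,"ty":3.9,"tz":0,"ax":0,"ay":0,"az":0}
    - {"tx":-0.07,"ty":4.5,"tz":0,"ax":0,"ay":0,"az":0}
    - {"tx":-0.07,"ty":5,"tz":0,"ax":0,"ay":0,"az":0}
    - {"tx":-0.07,"ty":5.2,"tz":0,"ax":0,"ay":0,"az":0}
    - {"tx":-0.07,"ty":5.2,"tz":0,"ax":0,"ay":0,"az":0}

```text
clock: 10.85
eef_pos: [0.5735, -0.2843, 0.1604]
tool_rot: [0.57, -0.569, -0.419, 0.42]
ft_force: [0.4, 0.5, -1.3]
opening: 0.0435
```

Run:
```python
from h import *
from workcell import *
np.set_printoptions(precision=4,suppress=True)
st=sense();print(st["eef_pos"],st["opening"],st["ft_force"],st["joint_pos"])
go(st,[.575,-.283,.1177],[.305,.952])
c=read_camera("scene");cv2.imwrite("pics/s8.png",c["img"]);pickle.dump((st,c),open("s8.pkl","wb"))
c=read_camera("wrist");cv2.imwrite("pics/w8.png",c["img"])
```

```text
[ 0.5735 -0.2843  0.1604] 0.0434883655569584 [ 0.4087  0.5402 -1.2516] [-0.0848  0.6087  0.7191  1.5317 -0.4223  1.1631  1.9842]
axes x,y,z: [[0.297, 0.955, -0.0], [-0.002, 0.0, -1.0], [-0.955, 0.297, 0.002]]
t [ 0.055  1.423 -0.036] a [-0.015  0.081 -0.   ]
t [ 0.055  1.423 -0.036] a [ -0.001 -29.919   0.024]
```

View pics/s8.png

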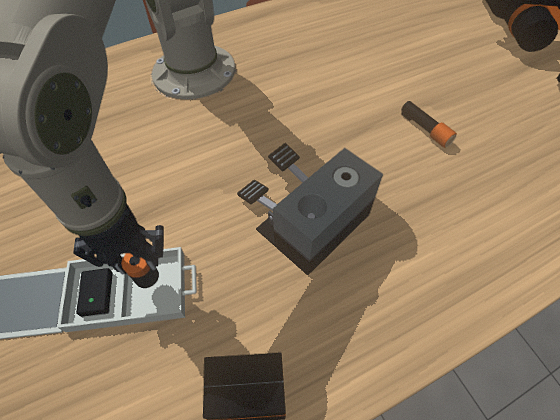

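View pics/w8.png

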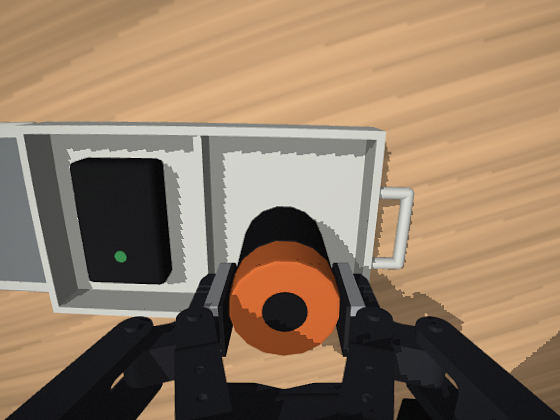

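Both estimates of the bay centre agree to within 2 mm, and the battery is inside the bay outline. I'll lower slowly until it touches.

>>> play_rows:
  plan:
    - {"tx":0.03,"ty":0.3,"tz":-0.03,"ax":0,"ay":0,"az":0}
    - {"tx":0.05,"ty":0.6,"tz":-0.05,"ax":0,"ay":0,"az":0}
    - {"tx":0.05,"ty":0.9,"tz":-0.05,"ax":0,"ay":0,"az":0}
    - {"tx":0.05,"ty":1.1,"tz":-0.05,"ax":0,"ay":0,"az":0}
    - {"tx":0.05,"ty":1.25,"tz":-0.05,"ax":0,"ay":0,"az":0}
    - {"tx":0.05,"ty":1.35,"tz":-0.05,"ax":0,"ay":0,"az":0}
    - {"tx":0.05,"ty":1.35,"tz":-0.05,"ax":0,"ay":0,"az":0}
    - {"tx":0.05,"ty":1.35,"tz":-0.05,"ax":0,"ay":0,"az":0}

```text
clock: 11.75
eef_pos: [0.5758, -0.2838, 0.1211]
tool_rot: [-0.569, 0.57, 0.419, -0.419]
ft_force: [0.1, 0.3, -1.5]
opening: 0.0438
```

>>> play_rows:
  plan:
    - {"tx":0,"ty":0.03,"tz":0,"ax":0,"ay":0,"az":0}
    - {"tx":0,"ty":0.06,"tz":0,"ax":0,"ay":0,"az":0}
    - {"tx":0,"ty":0.06,"tz":0,"ax":0,"ay":0,"az":0}

```text
clock: 12.05
eef_pos: [0.5757, -0.2837, 0.1191]
tool_rot: [0.57, -0.569, -0.419, 0.419]
ft_force: [-0.2, 0.1, -1.5]
opening: 0.0432
```

>>> play_rows:
  plan:
    - {"tx":0,"ty":0.02,"tz":0,"ax":0,"ay":0,"az":0}
    - {"tx":0,"ty":0.04,"tz":0,"ax":0,"ay":0,"az":0}
    - {"tx":0,"ty":0.04,"tz":0,"ax":0,"ay":0,"az":0}

```text
clock: 12.35
eef_pos: [0.5759, -0.2838, 0.1185]
tool_rot: [-0.569, 0.57, 0.419, -0.419]
ft_force: [-0.8, 0.7, 3.8]
opening: 0.0435
```

>>> play_rows:
  plan:
    - {"tx":0,"ty":0.02,"tz":0,"ax":0,"ay":0,"az":0}
    - {"tx":0,"ty":0.03,"tz":0,"ax":0,"ay":0,"az":0}
    - {"tx":0,"ty":0.03,"tz":0,"ax":0,"ay":0,"az":0}

```text
clock: 12.65
eef_pos: [0.576, -0.2839, 0.1184]
tool_rot: [-0.569, 0.57, 0.419, -0.419]
ft_force: [-3.3, 2.6, 11.1]
opening: 0.0437
```

It has made contact, reading 11 N. I'll relieve that slightly, then open.

>>> play_rows:
  plan:
    - {"tx":0,"ty":-0.03,"tz":0,"ax":0,"ay":0,"az":0}
    - {"tx":0,"ty":-0.03,"tz":0,"ax":0,"ay":0,"az":0}

```text
clock: 12.85
eef_pos: [0.5759, -0.2838, 0.1185]
tool_rot: [-0.569, 0.57, 0.419, -0.419]
ft_force: [-1.6, 1.1, 6.5]
opening: 0.0435
```

>>> play_rows:
  plan:
    - {"tx":0,"ty":0,"tz":0,"ax":0,"ay":0,"az":0}
    - {"tx":0,"ty":0,"tz":0,"ax":0,"ay":0,"az":0}
    - {"tx":0,"ty":0,"tz":0,"ax":0,"ay":0,"az":0}
    - {"tx":0,"ty":0,"tz":0,"ax":0,"ay":0,"az":0}
    - {"tx":0,"ty":0,"tz":0,"ax":0,"ay":0,"az":0}
    - {"tx":0,"ty":0,"tz":0,"ax":0,"ay":0,"az":0}
    - {"tx":0,"ty":0,"tz":0,"ax":0,"ay":0,"az":0}
    - {"tx":0,"ty":0,"tz":0,"ax":0,"ay":0,"az":0}
  gripper: -1

```text
clock: 13.65
eef_pos: [0.5757, -0.2837, 0.1179]
tool_rot: [-0.57, 0.57, 0.419, -0.419]
ft_force: [0.1, 0.8, 0.2]
opening: 0.0854
```

Run:
```python
from h import *
from workcell import *
st=sense();print(st["eef_pos"],st["opening"],st["ft_force"])
c=read_camera("wrist");cv2.imwrite("pics/w9.png",c["img"])
```

```text
[ 0.57568489 -0.28372722  0.11788964] 0.08541853393631811 [0.09809725 0.79232842 0.22532803]
```

View pics/w9.png

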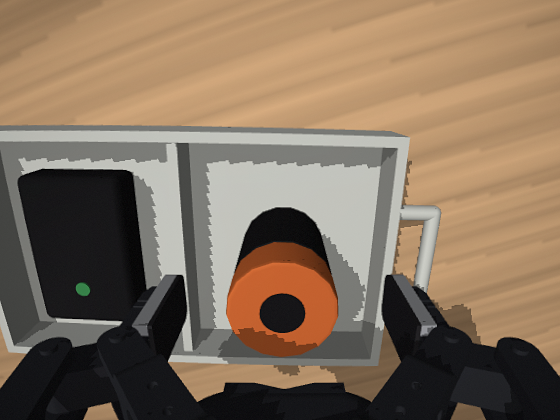

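The battery is standing free in the bay with its cap at (282,312) and both jaws clear. I'll retreat straight up.

>>> play_rows:
  plan:
    - {"tx":0,"ty":-0.3,"tz":0,"ax":0,"ay":0,"az":0}
    - {"tx":0,"ty":-0.8,"tz":0,"ax":0,"ay":0,"az":0}
    - {"tx":0,"ty":-1.5,"tz":0,"ax":0,"ay":0,"az":0}
    - {"tx":0,"ty":-2.4,"tz":0,"ax":0,"ay":0,"az":0}
    - {"tx":0,"ty":-3.4,"tz":0,"ax":0,"ay":0,"az":0}
    - {"tx":0,"ty":-4.4,"tz":0,"ax":0,"ay":0,"az":0}
    - {"tx":0,"ty":-5.4,"tz":0,"ax":0,"ay":0,"az":0}
    - {"tx":0,"ty":-6,"tz":0,"ax":0,"ay":0,"az":0}
    - {"tx":0,"ty":-6.2,"tz":0,"ax":0,"ay":0,"az":0}
    - {"tx":0,"ty":-6.2,"tz":0,"ax":0,"ay":0,"az":0}

```text
clock: 14.7
eef_pos: [0.5758, -0.284, 0.3054]
tool_rot: [-0.569, 0.57, 0.42, -0.419]
ft_force: [0.2, 0.4, 0.3]
opening: 0.0848
```

Run:
```python
from h import *
from workcell import *
np.set_printoptions(precision=4,suppress=True)
st=sense();print(st["eef_pos"],st["ft_force"],abs(st["qd"]).max())
c=read_camera("scene");cv2.imwrite("pics/s10.png",c["img"])
st=sense();c=read_camera("wrist");cv2.imwrite("pics/w10.png",c["img"]);pickle.dump((st,c),open("w10.pkl","wb"))
```

```text
[ 0.5758 -0.284   0.3054] [0.1817 0.4342 0.3474] 0.04205102671777617
```

View pics/s10.png

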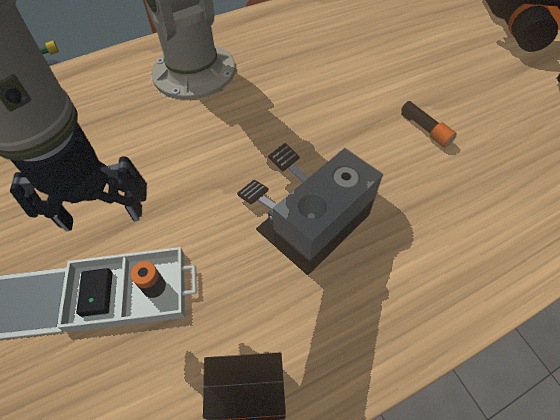

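View pics/w10.png

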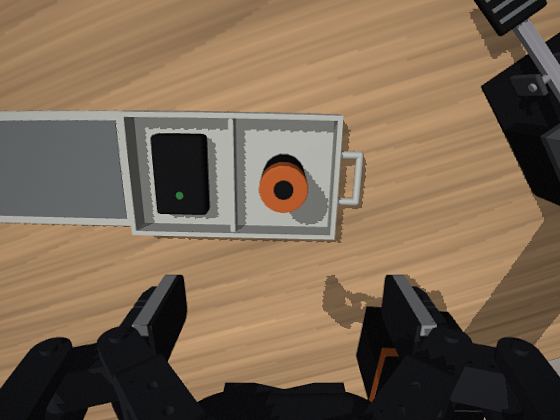

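The battery stands upright near the bay centre, with its cap at (146,270) in the scene image and (283,189) in the wrist image. The white one is still seated at (345,177) and the gripper is well clear, so I'll hand in.

Run:
```python
from h import *
st,c=pickle.load(open("w10.pkl","rb"));print(atz(c,283,189,.073,st),dep(c,295,195,st))
from workcell import *
hand_in()
```

```text
[ 0.5750943  -0.28406261  0.073     ] [ 0.58314671 -0.27521074  0.07504559]
the job is handed in; nothing more can be done
```

The orange-capped battery is standing upright in the empty bay of the white case, and the job was handed in at about 15 s.

- **Press:** I pushed the paddle in line with the orange battery down to its stop. The force rose from about 9 N to 23 N there, and the battery came up to z 0.177 m and stayed up.
- **Move:** I gripped the battery by its raised cap, lifted it clear and carried it over to the case. I lowered it until it touched the floor at about 11 N, eased that off, opened the jaws and backed straight up.

My last pictures put the cap centre at (0.575, -0.284), about 1 mm from the measured bay centre. The cap top is at about 0.073–0.075 m, which fits it standing upright. The white battery is still seated, the gripper is clear of everything, and the wrist force is near zero. No check failed. The two bay-centre measurements differed by less than 2 mm. One early move call was refused as invalid input, and nothing moved because of it.

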